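# Roll the edge trim of a mount board home

### The job

One edge of the mount board has a blue clip-on trim strip in three pieces that still stands proud. Take the orange-handled hand roller out of the white tray and roll it firmly along the strip from one end to the other, so that all three pieces are pressed fully home, then stand the roller back in the tray on its wheels and let go. Press the strip with the roller only: keep the fingers off the board and its trim.

Things in the scene. Friction and masses are not known exactly. Their poses are not given: they have to be found in the camera images.
- roller: Loose two-wheel hand roller on its wheels, 78 (x, rolling direction) x 59 (y) x 90 mm high, 0.3 kg, ends alike. Origin: centre of its underside (wheel bottoms), z up. Black wheels, 36 mm diameter, 42 wide, axles along y at x = +-21. Aluminium deck 70 x 53, top at z = 48. Orange handle block on it, 62 along x, 26 across y, z = 48 to 90: grip across y, fingertips just above the deck.
- roller_wheel (a joint): Turning angle of the roller's wheels (rad; the two turn together), 0 at the start; 18 mm of rolling per rad, either sign.
- board: Fixed white mount board, 228 (x) x 150 (y) x 22 mm high. Origin: centre of its underside, on the table, z up. Blue trim strip along its -y edge: centre line along x at y = -63, 20 wide, 223 long, three 73 mm pieces centred at x = -75, 0, +75. Top of a piece: 30 mm above the underside at joint value 0, 24 mm when fully home (2 mm above the white board).
- trim_a (a joint): Travel of the trim piece at x = -75 mm (m, grows downward): 0 to 0.0015 at the start, 0.006 fully home (hard stop). Clip friction of about 6 N resists it; it stays where it is left; the roller's own weight does not move it.
- trim_b (a joint): The same for the middle piece, at x = 0.
- trim_c (a joint): The same for the piece at x = +75 mm.
- tray: Shallow open white tray, fixed to the table, 152 (x) x 212 (y) mm outside, walls 2 mm thick and 28 mm high, floor 2 mm thick. Origin: centre of its underside on the table, z up. The roller starts in it.

How it is judged (in metres and radians):
On the way, in this order (a step that is already met when the one before it is completed fails the run):
1. the roller, pressed on the strip, has rolled at least 36 mm (contact force between roller and board above 3 N and (value of joint roller_wheel above 2 rad or value of joint roller_wheel below -2 rad)).
2. all three trim pieces are home (value of joint each of trim_a, trim_b, trim_c above 0.0042 m).
At the end, for the whole second after the job is handed in: All three trim pieces are pressed home to within 1.8 mm of their stops, and the roller stands upright on its wheels (within 10 degrees) on the tray's floor, at rest and released (all of step 2 and x of roller in the frame of tray between -0.06 and 0.06 m and y of roller in the frame of tray between -0.09 and 0.09 m and z of roller in the frame of tray below 0.014 m and angle between roller's own z axis and vertical below 0.17 rad and linear speed of roller below 0.03 m/s); the robot touches nothing.
It fails at once if the fingers press on the board or its trim (contact force between the fingers and board above 2 N).
It also fails if it takes over 54 s, if anything falls off the work surface, if the arm or the gripper's body presses on something with over 40 N, if the wrist force passes 120 N, or if a joint passes its speed limit or range.

### The arm

A 6-joint arm with a two-finger parallel gripper is mounted at the origin on the work surface; the furniture and walls round the work are solid. World frame = base frame: x ahead of the robot, y to its left, z up, the work surface at z = 0. Lengths are in m, angles in degrees, forces in N, time in s.
With the tool pointing down it reaches from about 0.35 to 0.875 m from the base axis. Payload 4.2 kg.
Tool frame: the origin (TCP) lies midway between the tips of the shut fingers; the grasp point (between the pads) lies 19 mm behind it; z points along the fingers, y is the direction in which the jaws open and shut (so a half turn about z gives the same grasp; the last joint's range is limited). The gripper opens to 87 mm and grips with 3 to 60 N. Pads are 19 mm wide; open, the fingers measure 117 mm over their backs; the gripper's body (75 mm by 190 mm) begins 51 mm behind the grasp point.
Start: joints at [-61.616, 22.042, 0.453, 0, -68.411, -14.817], TCP at [0.147, -0.608, 0.223] pointing down, gripper open.
Joint ranges: [-179.83, 179.83], [-69.29, 118.12], [-61.27, 80.66], [-181.25, 117.63], [-171.15, -9.14], [-177.46, 177.46]. Speed limits (degrees/s): [159.86, 159.86, 180, 180, 180, 180].

### API

Orientations are given as a 3x3 rotation matrix whose columns are the frame's x, y, z axes.
In Python, from station import sense, capture, get_calibration, finish_job, spot_in, spot_point gives the robot as it stands.
- The arm moves only by the shell command python3 -m inch 'ROWS'. ROWS is JSON, a list of rows, each an object with "fingers": the finger opening in cm, from 0 to 8.7; "delta_pos": the shift along the tool's x, y, z in cm, a list of three; "spin": the turn about the tool's z in degrees. In form: [{"fingers": fingers, "delta_pos": [dx, dy, dz], "spin": spin}, ...]. A call has 1 to 20 rows; each row is the pose to reach, as a shift and turn from the pose commanded when the call began, along the tool's axes at that moment; what a row does not reach only later rows make up. A row lasts 1/10 s, in which the tool goes at most 50 mm and 8.59 degrees, less where a joint would pass 70% of its speed; a pose out of reach is approached as far as the arm can. A call with a gripper value outside its range is refused whole. The fingers move at their own pace and stop on an object; the grip force is fixed at half the most. Time passes only in rows, so rows that repeat a pose let the fingers close. It gives the time, the measured TCP pose, the force and the opening at its end, in the units of the state.
- sense(): the state, without advancing time (a new reading comes with each control period).
- capture(name): name is "scene" or "top"; returns the picture (400x640x3 uint8, red, green, blue); there is no depth.
- get_calibration(name): a dict with "K" (3x3 intrinsics, pixels), "T" (4x4, takes a point from camera to world coordinates). Camera axes: x right, y up, looking along -z (the intrinsics and any distortion apply to the point x, -y, -z); pixel columns grow to the right and rows downward; lengths in m; the calibration is good to about 2 mm. A picture is of the moment at which its call begins. get_calibration takes no time and is no camera call.
- finish_job(): hands the job in, once; it reports no verdict.
Trained networks look in the newest picture that a camera, given by its name, has taken for a name from the list of things; names that differ only in an ending like _2 or _b are one class to them, and where a whole thing is asked for, a point or a joint stands for the part that bears it (a point fixed in the world has none). Each returns a list of dicts, best first, with "conf" (0 to 1); they miss things now and then, are a little off and sometimes report something else, mostly with a low value. They report only what shows in the picture. A call takes as long as a camera call.
- spot_in(camera, target): "extent" ([left, top, right, bottom] as shares, 0 to 1, of the picture: columns of its width, rows of its height, round what is visible of it).
- spot_point(camera, target): "location" ([column, row] as shares, 0 to 1, of the picture: columns of its width, rows of its height: a listed point, or the origin of a listed thing).
The state is a dict: "time_s": time; "joints": joint angles; "joint_velocities": joint speeds; "effort": joint torques, N m; "tcp_pos": TCP position; "ee_rot": TCP orientation; "wrist_force": force on the tool from outside, world axes, zero at the start; "moment": the same for the moment, N m; "gripper_width": opening from 0.0 (shut) to 1.0 (fully open).
Only numpy, scipy, OpenCV 4.12 (cv2) and the standard library are available. Lean on these libraries where they do the work, as an engineer would, in place of code of your own. Each camera call takes 0.05 s, during which the arm holds its last target.

## Working session

There is one attempt and no reset: what is moved stays moved. The work goes in short steps, Python scripts to look and compute and a shell command to move; the robot and the scene stay as the last step left them, time stands still between calls to the robot, and variables do not carry over. Pictures are saved under pics/ and viewed, and the job is handed in when it is done.

```bash
mkdir -p pics; ls; python3 - <<'E'
from station import *
import cv2,numpy as np
np.set_printoptions(precision=4,suppress=True)
for c in("scene","top"):
    im=capture(c); cv2.imwrite(f"pics/{c}0.png",im[:,:,::-1])
    k=get_calibration(c); print(c,k)
    for t in("roller","board","tray","trim_a","trim_b","trim_c"):
        print(t,[ (round(d['conf'],2),np.round(np.array(d['location'])*[640,400],1)) for d in spot_point(c,t)][:3],[ (round(d['conf'],2),np.round(np.array(d['extent'])*[640,400,640,400],1)) for d in spot_in(c,t)][:3])
s=sense();print(s)
E
```

```text
pics
scene {'K': array([[382.6728,   0.    , 320.9034],
       [  0.    , 382.6728, 194.1685],
       [  0.    ,   0.    ,   1.    ]]), 'T': array([[-0.8674,  0.2436, -0.4339,  0.2094],
       [-0.4975, -0.4396,  0.7478,  0.5963],
       [-0.0085,  0.8645,  0.5025,  0.4868],
       [ 0.    ,  0.    ,  0.    ,  1.    ]])}
roller [(0.88, array([305.9, 256.1]))] [(0.59, array([283.5, 209. , 321.3, 263.2])), (0.48, array([302.7, 166.9, 407.2, 217.6]))]
board [(0.78, array([354.6, 195. ]))] []
tray [(0.56, array([300.4, 267.2]))] [(0.91, array([233.8, 219.2, 354.1, 310.1]))]Traceback (most recent call last):
  File "<stdin>", line 8, in <module>
ValueError: it knows: board, roller, tray
```

```bash
python3 - <<'E'
from station import *
import cv2,numpy as np
np.set_printoptions(precision=4,suppress=True)
for c in("top",):
    im=capture(c); cv2.imwrite(f"pics/{c}0.png",im[:,:,::-1])
    k=get_calibration(c); print(c,k)
    for t in("roller","board","tray"):
        print(t,[ (round(d['conf'],2),np.round(np.array(d['location'])*[640,400],1)) for d in spot_point(c,t)][:3],[ (round(d['conf'],2),np.round(np.array(d['extent'])*[640,400,640,400],1)) for d in spot_in(c,t)][:3])
s=sense();print(s)
E
```

```text
top {'K': array([[388.9786,   0.    , 317.233 ],
       [  0.    , 388.9786, 189.0818],
       [  0.    ,   0.    ,   1.    ]]), 'T': array([[-0.013 ,  0.9972, -0.0735,  0.4807],
       [-0.9998, -0.014 , -0.0132, -0.0552],
       [-0.0142,  0.0733,  0.9972,  0.9389],
       [ 0.    ,  0.    ,  0.    ,  1.    ]])}
roller [(0.96, array([260. , 193.8]))] [(0.89, array([241.2, 178.7, 278.2, 207. ]))]
board [(0.94, array([370.4, 186.2]))] [(0.63, array([334. , 136.5, 409.3, 237.6]))]
tray [(0.69, array([249.5, 201.6]))] []
{'time_s': 0.7, 'joints': array([-61.6163,  22.0379,   0.4531,  -0.0009, -68.4118, -14.8171]), 'joint_velocities': array([ 0.0288, -0.0071, -0.0195, -0.0855,  0.0148,  0.0309]), 'effort': array([ -0.0002, -39.0331,  18.7584,   4.2236,   0.0155,  -0.    ]), 'tcp_pos': array([ 0.1466, -0.6075,  0.2226]), 'ee_rot': array([[-0.9721, -0.2346,  0.    ],
       [-0.2346,  0.9721, -0.    ],
       [-0.    , -0.0001, -1.    ]]), 'wrist_force': array([ 0.7028,  0.1507, -0.5021]), 'moment': array([ 0.0391,  0.0494, -0.0093]), 'gripper_width': 1.0003665891779367}
```

View pics/scene0.png

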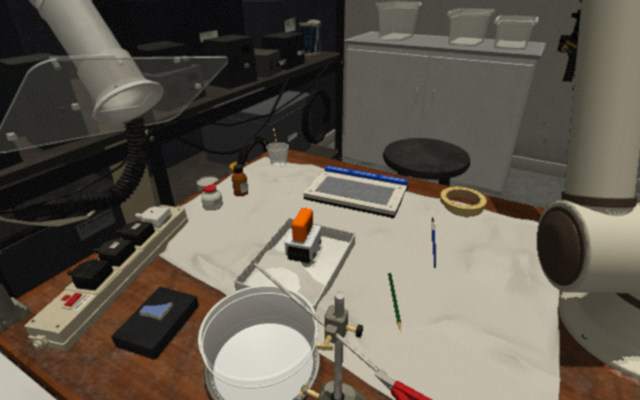

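View pics/top0.png

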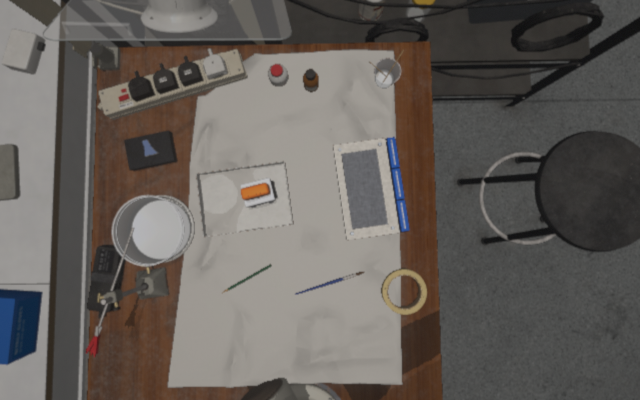

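The top view has its image-up direction along +x and its right along -y. The roller is in the tray at about (258,192), the blue strip runs from (391,138) to (405,231), and the board is to its left. I'll fit the models to colour masks in both cameras.

```bash
cat > fit.py <<'E'
import cv2,numpy as np
from station import get_calibration
from scipy.optimize import minimize
np.set_printoptions(precision=4,suppress=True)
U=8
def proj(c,P):
    k=get_calibration(c); T=np.linalg.inv(k['T']); q=P@T[:3,:3].T+T[:3,3]; q=q*[1,-1,-1]
    p=q@k['K'].T; return p[:,:2]/p[:,2:]
def box(x0,x1,y0,y1,z0,z1): return np.array([[x,y,z] for x in(x0,x1) for y in(y0,y1) for z in(z0,z1)],float)
def place(B,p):
    c,s=np.cos(p[2]),np.sin(p[2]); R=np.array([[c,-s,0],[s,c,0],[0,0,1]]); return B@R.T+[p[0],p[1],0]
def mask(im,what,roi):
    hsv=cv2.cvtColor(im,cv2.COLOR_RGB2HSV); 
    m=cv2.inRange(hsv,(4,140,90),(18,255,255)) if what=='o' else cv2.inRange(hsv,(100,130,60),(125,255,255))
    z=np.zeros_like(m); x0,y0,x1,y1=roi; z[y0:y1,x0:x1]=m[y0:y1,x0:x1]; return z
def fit(items,B,p0):
    # items: list of (cam,mask)
    W={}
    for c,m in items:
        ys,xs=np.nonzero(m); x0,x1,y0,y1=xs.min()-12,xs.max()+13,ys.min()-12,ys.max()+13
        W[c]=(x0,y0,cv2.resize(m[y0:y1,x0:x1],None,fx=U,fy=U,interpolation=cv2.INTER_LINEAR)>127)
    def cost(p):
        t=0
        for c,(x0,y0,m) in W.items():
            q=(proj(c,place(B,p))-[x0,y0]+.5)*U
            r=np.zeros(m.shape,np.uint8); cv2.fillConvexPoly(r,cv2.convexHull(np.round(q*16).astype(np.int32)),1,shift=4)
            r=r>0; t+=1-(r&m).sum()/(r|m).sum()
        return t/len(W)
    best=None
    for d in(-.15,0,.15):
        q=np.array(p0)+[0,0,d]
        r=minimize(cost,q,method='Nelder-Mead',options=dict(initial_simplex=q+np.array([[0,0,0],[.01,0,0],[0,.01,0],[0,0,.1]]),xatol=1e-5,fatol=1e-5))
        if best is None or r.fun<best.fun: best=r
    return best.x,best.fun
E
python3 - <<'E'
from fit import *
s=cv2.imread('pics/scene0.png')[:,:,::-1].copy(); t=cv2.imread('pics/top0.png')[:,:,::-1].copy()
mo={'scene':mask(s,'o',(270,190,340,260)),'top':mask(t,'o',(235,170,285,215))}
mb={'scene':mask(s,'b',(310,155,420,200)),'top':mask(t,'b',(380,130,415,240))}
H=box(-.031,.031,-.013,.013,.05,.092); S=box(-.1115,.1115,-.073,-.053,.022,.030)
for n,m,B,p0 in(('roller',mo,H,[.47,.08,-1.3]),('strip',mb,S,[.47,-.19,.15])):
    for cs in(['top'],['scene'],['top','scene']):
        print(n,cs,[int((m[c]>0).sum()) for c in cs],*fit([(c,m[c]) for c in cs],B,p0))
# tray corners
for u in [(198,172),(287,163),(293,226),(205,235)]:
    k=get_calibration('top');d=k['T'][:3,:3]@(np.linalg.inv(k['K'])@[*u,1]*[1,-1,-1]);o=k['T'][:3,3];print('tray',(o+d*(.028-o[2])/d[2]))
E
python3 -c "
import cv2
a=cv2.imread('pics/top0.png')[120:250,190:420];cv2.imwrite('pics/z1.png',cv2.resize(a,None,fx=3.4,fy=3.4,interpolation=2))"
```

```text
roller ['top'] [294] [ 0.47  0.08 -1.45] 1.0
roller ['scene'] [454] [ 0.47  0.08 -1.45] 1.0
roller ['top', 'scene'] [294, 454] [ 0.47  0.08 -1.45] 1.0
strip ['top'] [580] [ 0.55   -0.1689  0.1264] 0.34742427436924594
strip ['scene'] [330] [ 0.5528 -0.1741  0.118 ] 0.3835091924122409
strip ['top', 'scene'] [580, 330] [ 0.5505 -0.1691  0.1243] 0.37329655739587075
tray [0.5923 0.2384 0.028 ]
tray [0.6106 0.0274 0.028 ]
tray [0.4623 0.0145 0.028 ]
tray [0.4439 0.2206 0.028 ]
```

View pics/z1.png

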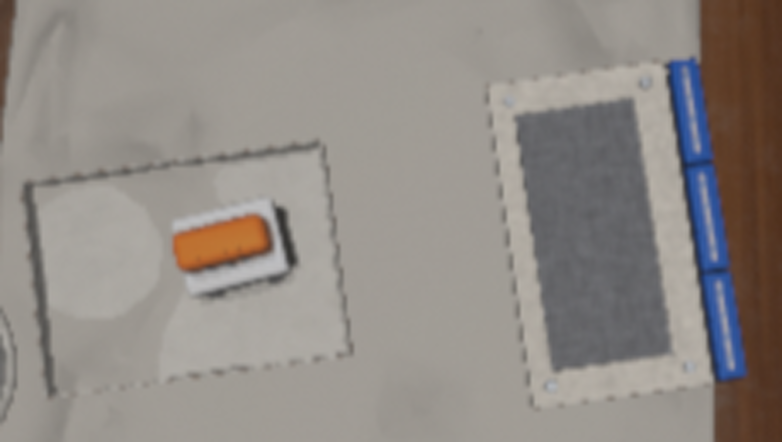

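```bash
python3 - <<'E'
from fit import *
s=cv2.imread('pics/scene0.png')[:,:,::-1].copy(); t=cv2.imread('pics/top0.png')[:,:,::-1].copy()
mo={'scene':mask(s,'o',(270,190,340,260)),'top':mask(t,'o',(235,170,285,215))}
k=np.ones((5,5),np.uint8)
mb={'scene':mask(s,'b',(310,155,420,200)),'top':mask(t,'b',(380,130,415,240))}
mb={c:cv2.morphologyEx(m,cv2.MORPH_CLOSE,k) for c,m in mb.items()}
H=box(-.031,.031,-.013,.013,.05,.092); S=box(-.1115,.1115,-.073,-.053,.022,.030)
vis={'top':t.copy(),'scene':s.copy()}
for n,m,B,p0 in(('roller',mo,H,[.535,.085,-1.43]),('strip',mb,S,[.55,-.169,.124])):
    for cs in(['top'],['scene'],['top','scene']):
        p,f=fit([(c,m[c]) for c in cs],B,p0)
        print(n,cs,[int((m[c]>0).sum()) for c in cs],p,f)
    for c in vis: vis[c]=vis[c]
    for c in vis:
        vis.setdefault(c+'_',cv2.resize(vis[c],None,fx=4,fy=4,interpolation=cv2.INTER_CUBIC)) if False else None
    for c in('top','scene'):
        q=(proj(c,place(B,p))); print(c,q.mean(0))
        big=globals().setdefault('big_'+c,cv2.resize(vis[c],None,fx=4,fy=4,interpolation=cv2.INTER_CUBIC))
        cv2.polylines(big,[cv2.convexHull(np.round((q+.5)*4).astype(np.int32))],True,(0,255,0),1)
cv2.imwrite('pics/ft.png',big_top[520:980,920:1700,::-1]); cv2.imwrite('pics/fs.png',big_scene[620:1060,1080:1700,::-1])
E
```

```text
roller ['top'] [294] [ 0.5423  0.0936 -1.4705] 0.27756610091213485Traceback (most recent call last):
  File "<stdin>", line 11, in <module>
  File "fit.py", line 32, in fit
    r=minimize(cost,q,method='Nelder-Mead',options=dict(initial_simplex=q+np.array([[0,0,0],[.01,0,0],[0,.01,0],[0,0,.1]]),xatol=1e-5,fatol=1e-5))
    res = _minimize_neldermead(fun, x0, args, callback, bounds=bounds,
                               **options)
    fsim[j] = func(sim[j])
              ~~~~^^^^^^^^
    fx = function(np.copy(x), *(wrapper_args + args))
  File "fit.py", line 25, in cost
    q=(proj(c,place(B,p))-[x0,y0]+.5)*U
       ~~~~^^^^^^^^^^^^^^
  File "fit.py", line 7, in proj
    k=get_calibration(c); T=np.linalg.inv(k['T']); q=P@T[:3,:3].T+T[:3,3]; q=q*[1,-1,-1]
ValueError: time passes only in moves, steps and waits
```

```bash
python3 - <<'E'
from station import get_calibration
import pickle
pickle.dump({c:get_calibration(c) for c in('top','scene')},open('cal.pkl','wb'))
E
sed -i 's/^from station.*/import pickle\nCAL=pickle.load(open("cal.pkl","rb"))\nget_calibration=CAL.__getitem__/; s/(4,140,90),(18,255,255)/(2,110,60),(22,255,255)/' fit.py
cat > run.py <<'E'
from fit import *
s=cv2.imread('pics/scene0.png')[:,:,::-1].copy(); t=cv2.imread('pics/top0.png')[:,:,::-1].copy()
mo={'scene':mask(s,'o',(270,190,340,260)),'top':mask(t,'o',(235,170,285,215))}
k=np.ones((5,5),np.uint8)
mb={'scene':mask(s,'b',(310,155,420,200)),'top':mask(t,'b',(380,130,415,240))}
mb={c:cv2.morphologyEx(m,cv2.MORPH_CLOSE,k) for c,m in mb.items()}
H=box(-.031,.031,-.013,.013,.05,.092); S=box(-.1115,.1115,-.073,-.053,.022,.030)
big={c:cv2.resize(v,None,fx=4,fy=4,interpolation=cv2.INTER_CUBIC) for c,v in(('top',t),('scene',s))}
for n,m,B,p0 in(('roller',mo,H,[.535,.085,-1.43]),('strip',mb,S,[.55,-.169,.124])):
    for cs in(['top'],['scene'],['top','scene']):
        p,f=fit([(c,m[c]) for c in cs],B,p0)
        print(n,cs,[int((m[c]>0).sum()) for c in cs],p,f)
    for c in big:
        q=proj(c,place(B,p))
        cv2.polylines(big[c],[cv2.convexHull(np.round((q+.5)*4).astype(np.int32))],True,(0,255,0),1)
cv2.imwrite('pics/ft.png',big['top'][520:980,920:1700,::-1]); cv2.imwrite('pics/fs.png',big['scene'][620:1060,1080:1700,::-1])
E
python3 run.py
```

```text
roller ['top'] [313] [ 0.5426  0.0941 -1.412 ] 0.23710514268274074
roller ['scene'] [508] [ 0.5448  0.0901 -1.2362] 0.22136387852956851
roller ['top', 'scene'] [313, 508] [ 0.5429  0.0937 -1.2458] 0.24224448599362086
strip ['top'] [798] [ 0.5503 -0.1689  0.1254] 0.10366335763858381
strip ['scene'] [369] [ 0.5534 -0.1728  0.1092] 0.3096171856708031
strip ['top', 'scene'] [798, 369] [ 0.5503 -0.169   0.1254] 0.21641253994942972
```

View pics/ft.png

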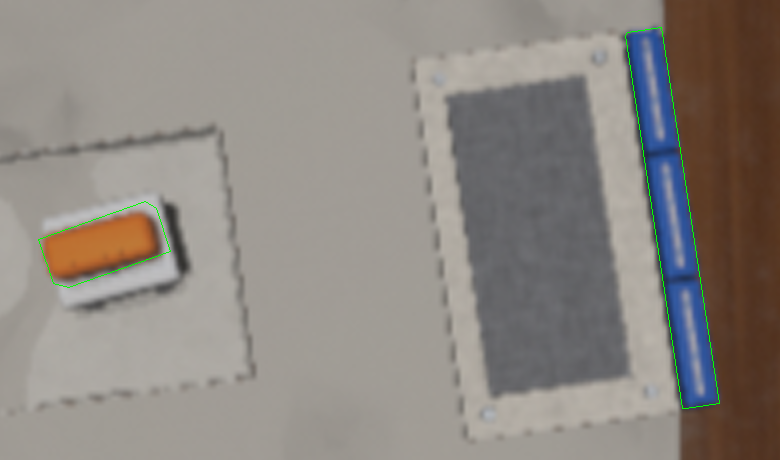

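View pics/fs.png

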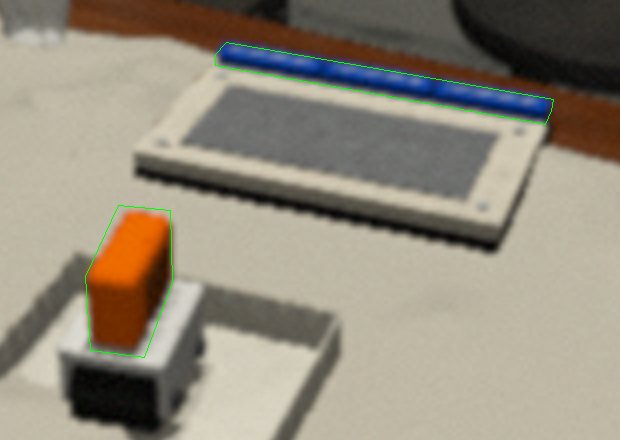

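```bash
cat >> run.py <<'E'
print('---')
for L in(.031,.029,.027):
  for w in (.013,.0115):
    r=.005
    pts=[(sx*(L-a),sy*(w-b),z) for sx in(-1,1) for sy in(-1,1) for a,b in((0,r),(r,0),(.3*r,.3*r)) for z in(.05,.092)]
    B=np.array(pts)
    for cs in(['top'],['scene'],['top','scene']):
        p,f=fit([(c,mo[c]) for c in cs],B,[.538,.09,-1.34]); print(L,w,cs,p,f)
print(cv2.minAreaRect(np.argwhere(mo['top']>0)[:,::-1].astype(np.float32)))
E
python3 run.py | sed '1,/---/d'
```

```text
0.031 0.013 ['top'] [ 0.5423  0.0956 -1.4139] 0.2144542308902171
0.031 0.013 ['scene'] [ 0.5447  0.0907 -1.294 ] 0.2154735199453819
0.031 0.013 ['top', 'scene'] [ 0.5426  0.0938 -1.2946] 0.22223033212793958
0.031 0.0115 ['top'] [ 0.5424  0.0952 -1.3353] 0.13364534581383258
0.031 0.0115 ['scene'] [ 0.5446  0.0907 -1.359 ] 0.17857782096192687
0.031 0.0115 ['top', 'scene'] [ 0.5426  0.094  -1.3539] 0.1605989847446621
0.029 0.013 ['top'] [ 0.5422  0.0955 -1.3792] 0.16829085457271364
0.029 0.013 ['scene'] [ 0.5437  0.0923 -1.3217] 0.1966672496065156
0.029 0.013 ['top', 'scene'] [ 0.5418  0.0952 -1.3201] 0.18708618158619372
0.029 0.0115 ['top'] [ 0.5425  0.0958 -1.3173] 0.08449281351885018
0.029 0.0115 ['scene'] [ 0.5436  0.0922 -1.3935] 0.16120689655172415
0.029 0.0115 ['top', 'scene'] [ 0.5424  0.0951 -1.3385] 0.135527928823021
0.027 0.013 ['top'] [ 0.5426  0.0963 -1.3316] 0.1564272416331125
0.027 0.013 ['scene'] [ 0.5428  0.0937 -1.3573] 0.17922622548392875
0.027 0.013 ['top', 'scene'] [ 0.5419  0.0951 -1.3518] 0.1754481278219443
0.027 0.0115 ['top'] [ 0.5423  0.0962 -1.3152] 0.09019886363636365
0.027 0.0115 ['scene'] [ 0.5429  0.0931 -1.4173] 0.15059031403100154
0.027 0.0115 ['top', 'scene'] [ 0.5427  0.0956 -1.3379] 0.1382290425534723
((254.61767578125, 190.9705810546875), (11.399173736572266, 27.891597747802734), 75.96376037597656)
```

The top-camera strip fit is good: the board is at (0.550,-0.169) with yaw 7.2°. The roller is at about (0.5425,0.095) with yaw about -77°. I'll move above the roller first.

```bash
python3 -m inch '[{"fingers":8.7,"delta_pos":[-55.0,59.0,0],"spin":-89.4},{"fingers":8.7,"delta_pos":[-55.0,59.0,0],"spin":-89.4},{"fingers":8.7,"delta_pos":[-55.0,59.0,0],"spin":-89.4},{"fingers":8.7,"delta_pos":[-55.0,59.0,0],"spin":-89.4},{"fingers":8.7,"delta_pos":[-55.0,59.0,0],"spin":-89.4},{"fingers":8.7,"delta_pos":[-55.0,59.0,0],"spin":-89.4},{"fingers":8.7,"delta_pos":[-55.0,59.0,0],"spin":-89.4},{"fingers":8.7,"delta_pos":[-55.0,59.0,0],"spin":-89.4},{"fingers":8.7,"delta_pos":[-55.0,59.0,0],"spin":-89.4},{"fingers":8.7,"delta_pos":[-55.0,59.0,0],"spin":-89.4},{"fingers":8.7,"delta_pos":[-55.0,59.0,0],"spin":-89.4},{"fingers":8.7,"delta_pos":[-55.0,59.0,0],"spin":-89.4},{"fingers":8.7,"delta_pos":[-55.0,59.0,0],"spin":-89.4},{"fingers":8.7,"delta_pos":[-55.0,59.0,0],"spin":-89.4},{"fingers":8.7,"delta_pos":[-55.0,59.0,0],"spin":-89.4},{"fingers":8.7,"delta_pos":[-55.0,59.0,0],"spin":-89.4},{"fingers":8.7,"delta_pos":[-55.0,59.0,0],"spin":-89.4},{"fingers":8.7,"delta_pos":[-55.0,59.0,0],"spin":-89.4},{"fingers":8.7,"delta_pos":[-55.0,59.0,0],"spin":-89.4},{"fingers":8.7,"delta_pos":[-55.0,59.0,0],"spin":-89.4}]'
python3 -c "
from station import sense
s=sense();print(s['time_s'],s['joints'],s['tcp_pos'],s['ee_rot'],s['wrist_force'])"
```

```text
time_s: 2.7
tcp_pos: [0.5422, 0.0938, 0.2228]
ee_rot: [[0.223, -0.975, -0.0], [-0.975, -0.223, 0.0], [-0.0, 0.0, -1.0]]
wrist_force: [-0.5, 0.2, 0.3]
gripper_width: 1.002
2.7 [ 2.66927913e+01  1.47645495e+01 -1.01291686e+01 -2.98127257e-03
 -6.51087828e+01 -1.38046713e+01] [0.54221754 0.09377607 0.22282721] [[ 2.23026649e-01 -9.74812346e-01 -6.01979013e-05]
 [-9.74812347e-01 -2.23026651e-01  2.25628776e-05]
 [-3.54203080e-05  5.36495345e-05 -9.99999998e-01]] [-0.50097731  0.23023631  0.3222319 ]
```

```bash
python3 -m inch '[{"fingers":8.7,"delta_pos":[0,0.1,3],"spin":0},{"fingers":8.7,"delta_pos":[0,0,6],"spin":0},{"fingers":8.7,"delta_pos":[0,0,10],"spin":0},{"fingers":8.7,"delta_pos":[0,0,11],"spin":0},{"fingers":8.7,"delta_pos":[0,0,11],"spin":0},{"fingers":8.7,"delta_pos":[0,0,11],"spin":0}]'
python3 -c "
from station import capture
import cv2
a=capture('scene')[130:300,210:430,::-1];cv2.imwrite('pics/s1.png',cv2.resize(a,None,fx=3.4,fy=3.4,interpolation=2))"
```

```text
time_s: 3.3
tcp_pos: [0.5441, 0.0949, 0.1144]
ee_rot: [[0.224, -0.975, 0.003], [-0.975, -0.224, 0.001], [0.0, -0.003, -1.0]]
wrist_force: [0.6, -0.3, 0.9]
gripper_width: 1.003
```

View pics/s1.png

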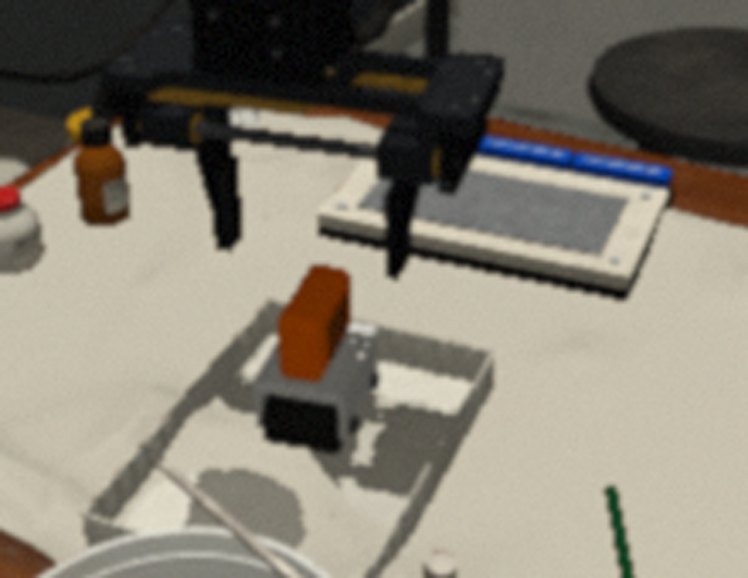

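The fingers straddle the orange handle, with tips at about (228,245) and (398,272) and the handle top at (320,285). I'll go down and close.

```bash
python3 -m inch '[{"fingers":8.7,"delta_pos":[0,0,2],"spin":0},{"fingers":8.7,"delta_pos":[0,0,4],"spin":0},{"fingers":8.7,"delta_pos":[0,0,5.5],"spin":0},{"fingers":8.7,"delta_pos":[0,0,5.9],"spin":0},{"fingers":8.7,"delta_pos":[0,0,5.9],"spin":0},{"fingers":8.7,"delta_pos":[0,0,5.9],"spin":0},{"fingers":8.7,"delta_pos":[0,0,5.9],"spin":0}]'
```

```text
time_s: 4.05
tcp_pos: [0.5438, 0.0954, 0.0549]
ee_rot: [[0.225, -0.974, 0.002], [-0.974, -0.225, 0.001], [-0.0, -0.003, -1.0]]
wrist_force: [-0.5, -0.3, -0.2]
gripper_width: 1.001
```

```bash
python3 -m inch '[{"fingers":8.7,"delta_pos":[0,0,0.2],"spin":0},{"fingers":8.7,"delta_pos":[0,0,0.2],"spin":0},{"fingers":4,"delta_pos":[0,0,0.2],"spin":0},{"fingers":2,"delta_pos":[0,0,0.2],"spin":0},{"fingers":1,"delta_pos":[0,0,0.2],"spin":0},{"fingers":1,"delta_pos":[0,0,0.2],"spin":0},{"fingers":1,"delta_pos":[0,0,0.2],"spin":0},{"fingers":1,"delta_pos":[0,0,0.2],"spin":0},{"fingers":1,"delta_pos":[0,0,0.2],"spin":0},{"fingers":1,"delta_pos":[0,0,0.2],"spin":0},{"fingers":1,"delta_pos":[0,0,0.2],"spin":0}]'
python3 -c "
from station import capture
import cv2
a=capture('scene')[130:300,210:430,::-1];cv2.imwrite('pics/s2.png',cv2.resize(a,None,fx=3.4,fy=3.4,interpolation=2))"
```

```text
time_s: 5.15
tcp_pos: [0.5431, 0.0951, 0.0516]
ee_rot: [[0.224, -0.974, 0.0], [-0.974, -0.224, 0.0], [-0.0, -0.0, -1.0]]
wrist_force: [0.8, -0.1, -0.2]
gripper_width: 0.298
```

View pics/s2.png

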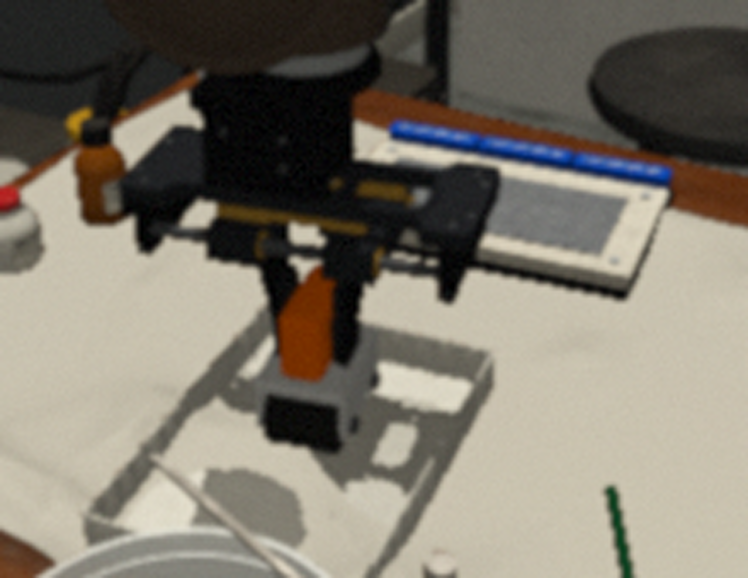

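Gripped (opening 25.9 mm), so the wheel bottom is 49.6 mm below the TCP. I'll lift and carry the roller over the strip's -x end.

```bash
python3 -m inch '[{"fingers":1,"delta_pos":[0,0,-2],"spin":0},{"fingers":1,"delta_pos":[0,0,-5],"spin":0},{"fingers":1,"delta_pos":[0,0,-8],"spin":0},{"fingers":1,"delta_pos":[2,1,-10],"spin":6},{"fingers":1,"delta_pos":[5,2.3,-10],"spin":14},{"fingers":1,"delta_pos":[8,3.6,-10],"spin":22},{"fingers":1,"delta_pos":[11,5,-10],"spin":30},{"fingers":1,"delta_pos":[14,6.4,-10],"spin":38},{"fingers":1,"delta_pos":[17,7.7,-10],"spin":46},{"fingers":1,"delta_pos":[20,9,-10],"spin":54},{"fingers":1,"delta_pos":[23,10.4,-10],"spin":62},{"fingers":1,"delta_pos":[26,11.8,-10],"spin":70},{"fingers":1,"delta_pos":[29,13.2,-10],"spin":78},{"fingers":1,"delta_pos":[31.3,14.2,-10],"spin":86},{"fingers":1,"delta_pos":[31.3,14.2,-10],"spin":92},{"fingers":1,"delta_pos":[31.3,14.2,-10],"spin":95.8},{"fingers":1,"delta_pos":[31.3,14.2,-10],"spin":95.8},{"fingers":1,"delta_pos":[31.3,14.2,-10],"spin":95.8},{"fingers":1,"delta_pos":[31.3,14.2,-10],"spin":95.8}]'
python3 -c "
from station import capture,sense
import cv2
cv2.imwrite('pics/t3f.png',capture('top')[:,:,::-1])
a=cv2.imread('pics/t3f.png')[110:280,240:460];cv2.imwrite('pics/t3.png',cv2.resize(a,None,fx=3.4,fy=3.4,interpolation=2))
cv2.imwrite('pics/s3f.png',capture('scene')[:,:,::-1])
a=cv2.imread('pics/s3f.png')[80:250,270:490];cv2.imwrite('pics/s3.png',cv2.resize(a,None,fx=3.4,fy=3.4,interpolation=2))
s=sense();print(s['joints'],s['tcp_pos'],s['ee_rot'][:,1],s['wrist_force'],s['gripper_width'])"
```

```text
time_s: 7.1
tcp_pos: [0.4745, -0.2416, 0.1513]
ee_rot: [[-0.992, -0.126, -0.001], [-0.126, 0.992, 0.0], [0.001, 0.0, -1.0]]
wrist_force: [0.5, -0.3, -2.8]
gripper_width: 0.298
[-9.51726719e+00  1.68432626e+01 -1.83882892e+01 -7.79992623e-03
 -5.47820131e+01 -7.32559208e+01] [ 0.47472449 -0.24158437  0.15145767] [-1.25719571e-01  9.92065804e-01  1.74692324e-04] [-0.65424517 -0.21678459 -2.45213613] 0.2969382990739879
```

View pics/s3.png

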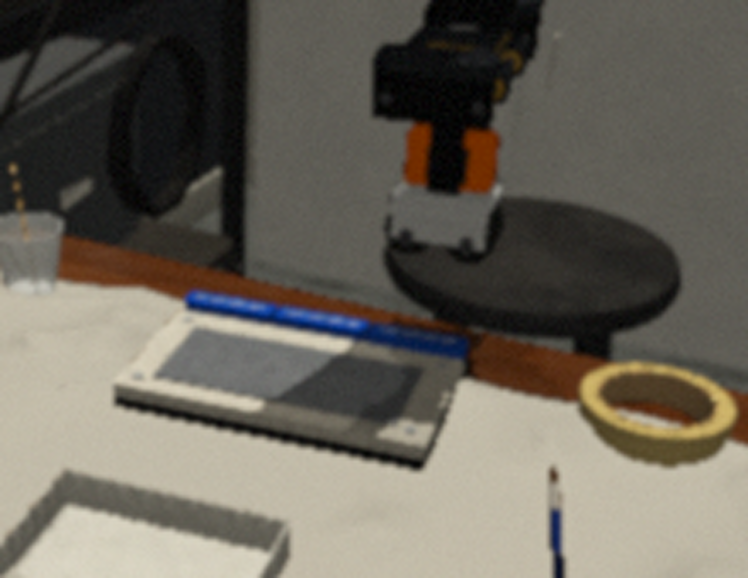

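View pics/t3.png

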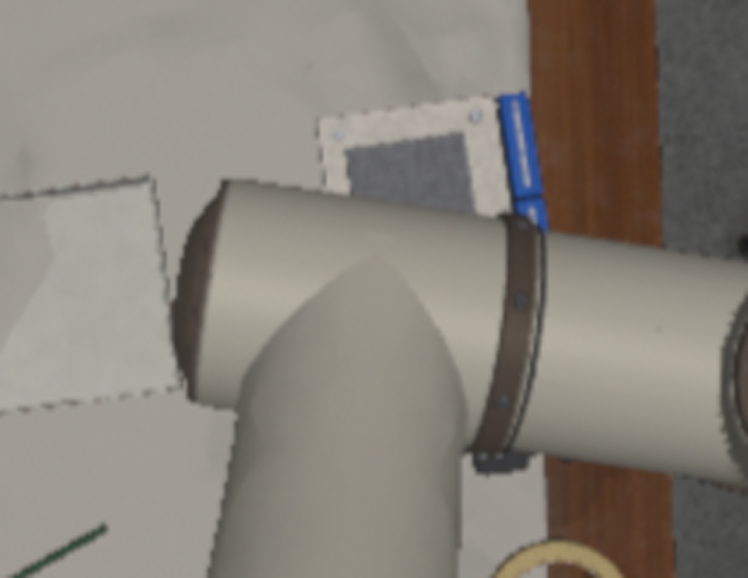

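The roller is held level above the -x end of the strip. The trim is visible and not touched yet. I'll lower until it touches.

```bash
python3 -m inch '[{"fingers":1,"delta_pos":[0,0,2.5],"spin":0},{"fingers":1,"delta_pos":[0,0,5],"spin":0},{"fingers":1,"delta_pos":[0,0,6.5],"spin":0},{"fingers":1,"delta_pos":[0,0,6.5],"spin":0},{"fingers":1,"delta_pos":[0,0,6.8],"spin":0},{"fingers":1,"delta_pos":[0,0,7.1],"spin":0},{"fingers":1,"delta_pos":[0,0,7.3],"spin":0},{"fingers":1,"delta_pos":[0,0,7.3],"spin":0},{"fingers":1,"delta_pos":[0,0,7.3],"spin":0}]'
```

```text
time_s: 8.1
tcp_pos: [0.475, -0.2419, 0.079]
ee_rot: [[-0.992, -0.125, 0.001], [-0.125, 0.992, -0.0], [-0.001, -0.0, -1.0]]
wrist_force: [-0.3, -0.1, -3.0]
gripper_width: 0.297
```

```bash
python3 -m inch '[{"fingers":1,"delta_pos":[0,0,0.1],"spin":0},{"fingers":1,"delta_pos":[0,0,0.2],"spin":0},{"fingers":1,"delta_pos":[0,0,0.3],"spin":0},{"fingers":1,"delta_pos":[0,0,0.3],"spin":0},{"fingers":1,"delta_pos":[0,0,0.3],"spin":0}]'
```

```text
time_s: 8.6
tcp_pos: [0.4754, -0.2419, 0.076]
ee_rot: [[-0.992, -0.125, 0.001], [-0.125, 0.992, -0.0], [-0.001, -0.001, -1.0]]
wrist_force: [0.2, 1.9, 2.5]
gripper_width: 0.292
```

```bash
python3 -m inch '[{"fingers":1,"delta_pos":[0,0,0.1],"spin":0},{"fingers":1,"delta_pos":[0,0,0.2],"spin":0},{"fingers":1,"delta_pos":[0,0,0.3],"spin":0},{"fingers":1,"delta_pos":[0,0,0.3],"spin":0},{"fingers":1,"delta_pos":[0,0,0.3],"spin":0}]'
```

```text
time_s: 9.1
tcp_pos: [0.4753, -0.242, 0.0734]
ee_rot: [[-0.992, -0.125, 0.001], [-0.125, 0.992, -0.001], [-0.001, -0.001, -1.0]]
wrist_force: [-0.6, 2.0, 7.6]
gripper_width: 0.296
```

```bash
python3 -m inch '[{"fingers":1,"delta_pos":[0,0,0.1],"spin":0},{"fingers":1,"delta_pos":[0,0,0.1],"spin":0},{"fingers":1,"delta_pos":[0,0,0.1],"spin":0},{"fingers":1,"delta_pos":[0,0,0.1],"spin":0}]'
```

```text
time_s: 9.5
tcp_pos: [0.4759, -0.2419, 0.0733]
ee_rot: [[-0.992, -0.126, 0.003], [-0.126, 0.992, -0.001], [-0.003, -0.001, -1.0]]
wrist_force: [-1.8, 3.7, 11.3]
gripper_width: 0.294
```

Piece a is at its stop: z has stopped falling while the force is rising. I'll start rolling with a bit more press.

```bash
python3 -m inch '[{"fingers":1,"delta_pos":[0,0,0.1],"spin":0},{"fingers":1,"delta_pos":[-0.5,0,0.1],"spin":0},{"fingers":1,"delta_pos":[-1,0,0.1],"spin":0},{"fingers":1,"delta_pos":[-1.5,0,0.1],"spin":0},{"fingers":1,"delta_pos":[-2,0,0.1],"spin":0},{"fingers":1,"delta_pos":[-2.5,0,0.1],"spin":0},{"fingers":1,"delta_pos":[-3,0,0.1],"spin":0},{"fingers":1,"delta_pos":[-3.5,0,0.1],"spin":0}]'
```

```text
time_s: 10.3
tcp_pos: [0.5109, -0.2375, 0.0732]
ee_rot: [[-0.992, -0.126, 0.003], [-0.126, 0.992, -0.001], [-0.003, -0.001, -1.0]]
wrist_force: [-0.7, 4.0, 14.9]
gripper_width: 0.296
```

```bash
python3 -m inch '[{"fingers":1,"delta_pos":[-0.5,0,0.1],"spin":0},{"fingers":1,"delta_pos":[-1,0,0.1],"spin":0},{"fingers":1,"delta_pos":[-1.5,0,0.1],"spin":0},{"fingers":1,"delta_pos":[-2,0,0.1],"spin":0},{"fingers":1,"delta_pos":[-2.5,0,0.1],"spin":0},{"fingers":1,"delta_pos":[-3,0,0.1],"spin":0},{"fingers":1,"delta_pos":[-3.5,0,0.1],"spin":0},{"fingers":1,"delta_pos":[-4,0,0.1],"spin":0},{"fingers":1,"delta_pos":[-4.5,0,0.1],"spin":0},{"fingers":1,"delta_pos":[-5,0,0.1],"spin":0}]'
```

```text
time_s: 11.3
tcp_pos: [0.5614, -0.2311, 0.0732]
ee_rot: [[-0.992, -0.126, 0.005], [-0.126, 0.992, -0.001], [-0.005, -0.002, -1.0]]
wrist_force: [-2.8, 5.3, 18.1]
gripper_width: 0.296
```

```bash
python3 -m inch '[{"fingers":1,"delta_pos":[-0.5,0,0],"spin":0},{"fingers":1,"delta_pos":[-1,0,0],"spin":0},{"fingers":1,"delta_pos":[-1.5,0,0],"spin":0},{"fingers":1,"delta_pos":[-2,0,0],"spin":0},{"fingers":1,"delta_pos":[-2.5,0,0],"spin":0},{"fingers":1,"delta_pos":[-3,0,0],"spin":0},{"fingers":1,"delta_pos":[-3.5,0,0],"spin":0},{"fingers":1,"delta_pos":[-4,0,0],"spin":0},{"fingers":1,"delta_pos":[-4.5,0,0],"spin":0},{"fingers":1,"delta_pos":[-5,0,0],"spin":0},{"fingers":1,"delta_pos":[-5.5,0,0],"spin":0},{"fingers":1,"delta_pos":[-6,0,0],"spin":0},{"fingers":1,"delta_pos":[-6.5,0,0],"spin":0},{"fingers":1,"delta_pos":[-7,0,0],"spin":0},{"fingers":1,"delta_pos":[-7.5,0,0],"spin":0},{"fingers":1,"delta_pos":[-8,0,0],"spin":0},{"fingers":1,"delta_pos":[-8.2,0,0],"spin":0},{"fingers":1,"delta_pos":[-8.2,0,0],"spin":0}]'
```

```text
time_s: 13.1
tcp_pos: [0.643, -0.2206, 0.0733]
ee_rot: [[-0.992, -0.126, 0.006], [-0.126, 0.992, -0.001], [-0.006, -0.002, -1.0]]
wrist_force: [-0.8, 4.6, 13.6]
gripper_width: 0.297
```

```bash
python3 -m inch '[{"fingers":1,"delta_pos":[0,0,-2],"spin":0},{"fingers":1,"delta_pos":[0,0,-5],"spin":0},{"fingers":1,"delta_pos":[0,0,-8.2],"spin":0},{"fingers":1,"delta_pos":[0.3,2,-8.2],"spin":-6},{"fingers":1,"delta_pos":[0.9,5,-8.2],"spin":-14},{"fingers":1,"delta_pos":[1.5,8,-8.2],"spin":-22},{"fingers":1,"delta_pos":[2,11,-8.2],"spin":-30},{"fingers":1,"delta_pos":[2.5,14,-8.2],"spin":-38},{"fingers":1,"delta_pos":[3.1,17,-8.2],"spin":-46},{"fingers":1,"delta_pos":[3.6,20,-8.2],"spin":-54},{"fingers":1,"delta_pos":[4.2,23,-8.2],"spin":-62},{"fingers":1,"delta_pos":[4.7,26,-8.2],"spin":-70},{"fingers":1,"delta_pos":[5.3,29,-8.2],"spin":-78},{"fingers":1,"delta_pos":[5.9,32.6,-8.2],"spin":-86},{"fingers":1,"delta_pos":[5.9,32.6,-8.2],"spin":-92},{"fingers":1,"delta_pos":[5.9,32.6,-8.2],"spin":-95.8},{"fingers":1,"delta_pos":[5.9,32.6,-8.2],"spin":-95.8},{"fingers":1,"delta_pos":[5.9,32.6,-8.2],"spin":-95.8},{"fingers":1,"delta_pos":[5.9,32.6,-8.2],"spin":-95.8}]'
python3 -c "
from station import capture,sense
import cv2
cv2.imwrite('pics/s4f.png',capture('scene')[:,:,::-1])
a=cv2.imread('pics/s4f.png')[130:330,210:430];cv2.imwrite('pics/s4.png',cv2.resize(a,None,fx=3,fy=3,interpolation=2))"
```

```text
time_s: 15.0
tcp_pos: [0.5408, 0.0946, 0.1509]
ee_rot: [[0.223, -0.975, -0.001], [-0.975, -0.223, -0.001], [0.0, 0.001, -1.0]]
wrist_force: [-0.1, 0.0, -2.7]
gripper_width: 0.297
```

View pics/s4.png

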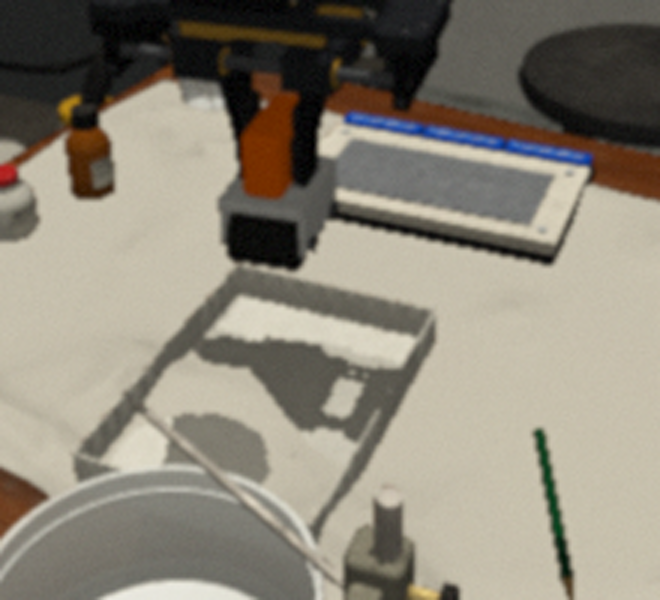

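The strip now looks low and even along its length, from (345,120) to (590,158). The roller hangs over the tray. I'll lower it back in.

```bash
python3 -m inch '[{"fingers":1,"delta_pos":[0,0,3],"spin":0},{"fingers":1,"delta_pos":[0,0,6],"spin":0},{"fingers":1,"delta_pos":[0,0,8.5],"spin":0},{"fingers":1,"delta_pos":[0,0,9.3],"spin":0},{"fingers":1,"delta_pos":[0,0,9.6],"spin":0},{"fingers":1,"delta_pos":[0,0,9.8],"spin":0},{"fingers":1,"delta_pos":[0,0,9.8],"spin":0},{"fingers":1,"delta_pos":[0,0,9.8],"spin":0},{"fingers":1,"delta_pos":[0,0,9.8],"spin":0}]'
```

```text
time_s: 15.95
tcp_pos: [0.5417, 0.0953, 0.0545]
ee_rot: [[0.224, -0.974, 0.002], [-0.974, -0.224, 0.001], [-0.0, -0.002, -1.0]]
wrist_force: [0.5, -0.2, -3.6]
gripper_width: 0.297
```

```bash
python3 -m inch '[{"fingers":1,"delta_pos":[0,0,0.1],"spin":0},{"fingers":1,"delta_pos":[0,0,0.2],"spin":0},{"fingers":1,"delta_pos":[0,0,0.2],"spin":0},{"fingers":1,"delta_pos":[0,0,0.2],"spin":0},{"fingers":1,"delta_pos":[0,0,0.2],"spin":0}]'
```

```text
time_s: 16.45
tcp_pos: [0.5413, 0.0951, 0.0516]
ee_rot: [[0.224, -0.974, 0.0], [-0.974, -0.224, -0.0], [0.0, -0.0, -1.0]]
wrist_force: [-0.0, -0.1, -3.5]
gripper_width: 0.295
```

```bash
python3 -m inch '[{"fingers":1,"delta_pos":[0,0,0.05],"spin":0},{"fingers":1,"delta_pos":[0,0,0.05],"spin":0},{"fingers":1,"delta_pos":[0,0,0.05],"spin":0}]'
```

```text
time_s: 16.75
tcp_pos: [0.5413, 0.095, 0.0515]
ee_rot: [[0.225, -0.974, 0.0], [-0.974, -0.225, -0.0], [0.0, -0.0, -1.0]]
wrist_force: [-1.7, -0.8, 1.6]
gripper_width: 0.297
```

The wheels are on the floor, with the force up by about 5 N. I'll open the fingers, then raise.

```bash
python3 -m inch '[{"fingers":3.2,"delta_pos":[0,0,-0.05],"spin":0},{"fingers":3.6,"delta_pos":[0,0,-0.05],"spin":0},{"fingers":5,"delta_pos":[0,0,-0.05],"spin":0},{"fingers":7,"delta_pos":[0,0,-0.05],"spin":0},{"fingers":8.7,"delta_pos":[0,0,-0.05],"spin":0},{"fingers":8.7,"delta_pos":[0,0,-0.05],"spin":0},{"fingers":8.7,"delta_pos":[0,0,-0.05],"spin":0},{"fingers":8.7,"delta_pos":[0,0,-0.05],"spin":0},{"fingers":8.7,"delta_pos":[0,0,-1],"spin":0},{"fingers":8.7,"delta_pos":[0,0,-4],"spin":0},{"fingers":8.7,"delta_pos":[0,0,-8],"spin":0},{"fingers":8.7,"delta_pos":[0,0,-12],"spin":0},{"fingers":8.7,"delta_pos":[-5,20,-17],"spin":0},{"fingers":8.7,"delta_pos":[-5,20,-17],"spin":0},{"fingers":8.7,"delta_pos":[-5,20,-17],"spin":0},{"fingers":8.7,"delta_pos":[-5,20,-17],"spin":0},{"fingers":8.7,"delta_pos":[-5,20,-17],"spin":0},{"fingers":8.7,"delta_pos":[-5,20,-17],"spin":0}]'
python3 -c "
from station import capture,sense
import cv2,numpy as np
cv2.imwrite('pics/s5f.png',capture('scene')[:,:,::-1])
cv2.imwrite('pics/t5f.png',capture('top')[:,:,::-1])
a=cv2.imread('pics/s5f.png')[140:310,220:430];b=cv2.imread('pics/t5f.png')[100:270,220:430]
cv2.imwrite('pics/c5.png',cv2.resize(np.vstack([a,b]),None,fx=1.75,fy=1.75,interpolation=2))
b=cv2.imread('pics/s0.png') 
o=cv2.imread('pics/scene0.png')[155:205,305:425];n=cv2.imread('pics/s5f.png')[155:205,305:425]
cv2.imwrite('pics/d5.png',cv2.resize(np.vstack([o,n]),None,fx=5,fy=5,interpolation=2))"
```

```text
time_s: 18.55
tcp_pos: [0.3343, 0.0991, 0.2226]
ee_rot: [[0.227, -0.974, 0.003], [-0.974, -0.227, 0.003], [-0.002, -0.004, -1.0]]
wrist_force: [-1.3, -0.1, 0.1]
gripper_width: 0.996[ WARN:0@2.264] global loadsave.cpp:275 findDecoder imread_('pics/s0.png'): can't open/read file: check file path/integrity
```

View pics/c5.png

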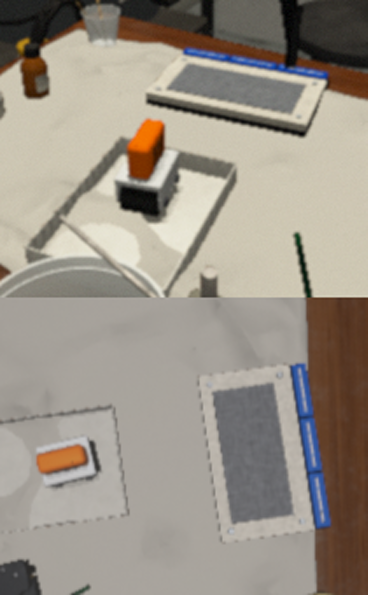

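View pics/d5.png

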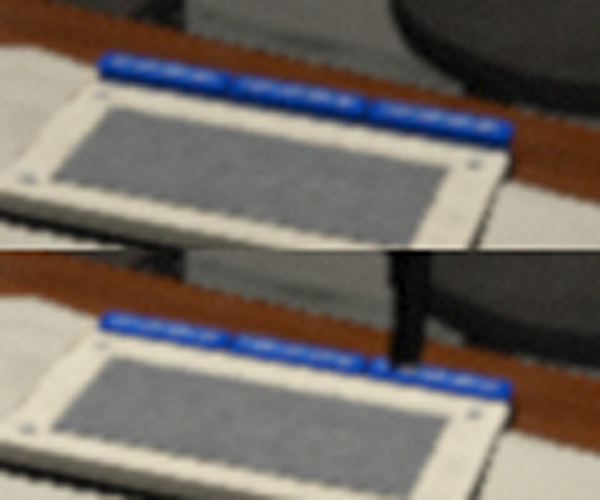

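Compared with the start image, all three pieces are clearly lower and level with each other. The roller stands upright in the tray and is released. The dark bar over the strip is a finger in the line of sight. I'll let the arm settle and hand in.

```bash
python3 -m inch '[{"fingers":8.7,"delta_pos":[0,0,0],"spin":0},{"fingers":8.7,"delta_pos":[0,0,0],"spin":0},{"fingers":8.7,"delta_pos":[0,0,0],"spin":0},{"fingers":8.7,"delta_pos":[0,0,0],"spin":0}]'
python3 -c "
from station import finish_job
print(finish_job())"
```

```text
time_s: 19.05
tcp_pos: [0.3354, 0.0988, 0.2206]
ee_rot: [[0.224, -0.975, -0.001], [-0.975, -0.224, -0.001], [0.001, 0.001, -1.0]]
wrist_force: [-1.2, -0.0, 0.5]
gripper_width: 0.995
the job is handed in; nothing more can be done
None
```

I took the roller out of the tray, pressed it on the -x end of the strip and rolled it about 17 cm to the +x end. Then I stood it back in the tray on its wheels, let go, backed the arm off and handed in at about 19 s of the 54 s allowed.

**Strip:** while rolling, the wheel bottoms stayed at about 23.7 mm, against 24 mm for fully home, with 14–18 N upward at the wrist. Before-and-after pictures show all three pieces clearly lower and level with each other. I could not read the trim or wheel joint values directly.

**Roller:** the last pictures show it upright in the tray, roughly 3 cm from its centre, with nothing touching it.

**Disagreements:** the fits from the two cameras differed by about 2–5 mm. The scene-camera fit of the strip was poor, so I used the top camera for it. The roller fit from both cameras was also loose, but the grip closed to the expected 26 mm. The hand-in reported no verdict.

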